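# Slacken the tape take-up winder

### The job

On the winder with the orange reel, flick the sprung pawl off the ratchet wheel by its red thumb pin so that it stays off, then take the black crank knob and ease the drum back clockwise, well under half a turn a second, until the crank points at that winder's green pointer, and let go. Leave the blue winder, the flux jar and the circuit board as they are.

Things in the scene. Friction and masses are not known exactly. Their poses are not given: they have to be found in the camera images.
- winder_orange: Fixed winder with an orange reel. Origin: on its vertical drum axis at table height. Grey base 12 mm thick, x -128 to 100, y -85 to 85 mm (to 115 at x below -30). Orange flanges 148 mm across, top at 37 mm; above them an aluminium ratchet wheel 112 mm across, top 49 mm; then a steel crank arm, top 59 mm. The blue winder is alike but for its reel; which stands left varies, both turned up to 0.4 rad.
- orange_pin (a point): Middle of the red thumb pin on the pawl's tail: cap 18 mm across, 60 to 85 mm high, on a 10 mm stem. In the winder's frame it stands at (-80, 100) mm; push it towards +x, 27 mm, to (-53, 99). The pawl (flat lever, 40 to 48 mm high) turns on a post 56 mm high at (-68, 55); its spring runs to a post 49 mm high at (-118, 55).
- orange_pawl (a joint): Pawl angle, rad: 0 = nose on the wheel, 0.6 = fully off, at its stop. Over-centre spring: it resists with about 4.5 N at the pin at first, none at 0.3, beyond which it snaps the pawl fully off and holds it there.
- orange_knob (a point): Middle of the black crank knob: upright, round, 18 mm across, 59 to 100 mm high, 50 mm from the drum axis; the point is 80 mm high. The drum has a brake: it stays where it is left and needs about 2.5 N at the knob to turn.
- orange_drum (a joint): Drum angle, rad, growing counter-clockwise from above; at 0 the crank points along the winder's +x. Starts near 1.05 and goes back clockwise by 0.7 to 1.45 rad; with the pawl on the wheel it is blocked that way. Keep below 3 rad/s.
- orange_mark (a point): Where the knob's middle must come: 50 mm from the drum axis, 80 mm high, in line with the orange winder's green pointer (a green block, top 48 mm high, 73 to 97 mm from the axis, tip towards the axis; its bearing varies).
- blue_pin (a point): Red thumb pin of the blue winder's pawl (same build). Bystander: leave it.
- blue_knob (a point): Crank knob of the blue winder (same build). Bystander: leave it.
- flux_jar: Loose amber flux jar with white cap, 44 mm across, 50 mm high, origin at the centre of its underside. Bystander.
- board: Loose green circuit board, 70 x 50 mm, 13 mm high with its parts, origin at the centre of its underside. Bystander.

How it is judged:
By the outcome, as a careful person would: the job done as asked, in the order asked, and still so for the second after the job is handed in, with the robot touching nothing.
It also fails if it takes over 51 s, if anything falls off the work surface, if the arm or the gripper's body presses on something with over 40 N, if the wrist force passes 120 N, or if a joint passes its speed limit or range.

### The arm

A 6-joint arm with a two-finger parallel gripper is mounted at the origin on the work surface. World frame = base frame: x ahead of the robot, y to its left, z up, the work surface at z = 0. Lengths are in m, angles in degrees, forces in N, time in s.
With the tool pointing down it reaches from about 0.275 to 0.825 m from the base axis. Payload 5.2 kg.
Tool frame: the origin (TCP) lies between the finger pads; the fingertips stand 17 mm ahead of it and the grasp point (between the pads) lies 2 mm behind it; z points along the fingers, y is the direction in which the jaws open and shut (so a half turn about z gives the same grasp; the last joint's range is limited). The gripper opens to 93 mm and grips with 3 to 60 N. Pads are 15 mm wide; open, the fingers measure 128 mm over their backs; the gripper's body (75 mm by 188 mm) begins 65 mm behind the grasp point.
Start: joints at [64.928, 14.817, 87.949, -0, 77.235, -11.62], TCP at [0.128, 0.535, 0.211] pointing down, gripper open.
Joint ranges: [-179.93, 179.93], [-52.35, 119.4], [10.71, 147.94], [-69.91, 249.91], [12.55, 155.21], [-178.61, 178.61]. Speed limits (degrees/s): [147.25, 147.25, 180, 180, 180, 180].

### API

Orientations are given as [roll, pitch, yaw] about the fixed x, y, z axes, in that order (R = Rz(yaw) Ry(pitch) Rx(roll)).
In Python, from rig import arm gives the robot as it stands. The module is installed in compiled form; this text tells all that it offers.
- The arm moves only by the tool drive_tool, never from a script. Its argument "commands" is a list of rows, each a list of 7 numbers: the shift along the tool's x, y, z scaled (see below), then the turn, a rotation vector about the tool's x, y, z scaled (see below), then the closure, from 0 (fully open) to 1 (shut). In form: [[dx, dy, dz, wx, wy, wz, jaw], ...]. A call has 1 to 20 rows; each row is the pose to reach, as a shift and turn from the pose measured when the call began, along the tool's axes at that moment; what a row does not reach only later rows make up. The controller multiplies each number of a shift by 0.25 m and each number of a turn by 0.5 rad. A row lasts 1/10 s, in which the tool goes at most 50 mm and 8.59 degrees, less where a joint would pass 70% of its speed; a pose out of reach is approached as far as the arm can. A call with a number of a shift or a turn outside -1 to 1 is refused whole. A call with a gripper value outside its range is refused whole. The fingers move at their own pace and stop on an object; "newtons" is the grip in N (left out, the last holds). Time passes only in rows, so rows that repeat a pose let the fingers close. It gives the time, the measured TCP pose, the force and the opening at its end, in the units of the state.
- arm.observe(): the state, without advancing time (a new reading comes with each control period).
- arm.camera(name): name is "side" or "top" or "wrist"; returns the picture (420x560x3 uint8, red, green, blue); there is no depth.
- arm.calibration(name): a dict with "mtx" (3x3 intrinsics, pixels), "world_to_cam" (4x4, takes a point from world to camera coordinates). Camera axes: x right, y down, z forward; pixel columns grow to the right and rows downward; lengths in m; the calibration is good to about 2 mm. A picture is of the moment at which its call begins: read the wrist's pose just before it. calibration takes no time and is no camera call; for the wrist camera it gives the pose at the moment of the call.
- arm.sign_off(): hands the job in, once; it reports no verdict.
The state is a dict: "clock": time; "joint_pos": joint angles; "joint_vel": joint speeds; "tau": joint torques, N m; "eef_pos": TCP position; "tcp_rot": TCP orientation; "force": force on the tool from outside, world axes, zero at the start; "moment": the same for the moment, N m; "opening": opening from 0.0 (shut) to 1.0 (fully open).
Only numpy, scipy, OpenCV 4.12 (cv2) and the standard library are available. Lean on these libraries where they do the work, as an engineer would, in place of code of your own. Each camera call takes 0.05 s, during which the arm holds its last target. There are 200 camera calls.

## Working session

There is one attempt and no reset: what is moved stays moved. The work goes in short steps, Python scripts to look and compute and a tool call to move; the robot and the scene stay as the last step left them, time stands still between calls to the robot, and variables do not carry over. Pictures are saved under pics/ and viewed, about 8 in all and at most 12, crops included, and the job is handed in when it is done.

Besides the shell and the picture viewer there is one more tool, called after "Call:" in YAML: its name, and indented under it one key for each argument. drive_tool: Moves the arm, as the interface text tells. Shifts and turns lie within -1 to 1; 1 stands for 0.25 m of shift or 0.5 rad of turn. Its arguments: {"type":"object","properties":{"commands":{"type":"array","items":{"type":"array","items":{"type":"number","minimum":-1,"maximum":1}}},"newtons":{"type":"number"}},"required":["commands"]}

```bash
mkdir -p pics; python3 - <<'E'
from rig import arm
import cv2,numpy as np
s=arm.observe();print({k:np.round(v,3).tolist() for k,v in s.items()})
for n in("top","side"):
    im=arm.camera(n);cv2.imwrite(f"pics/{n}0.png",im[:,:,::-1])
    c=arm.calibration(n);print(n,np.round(c["mtx"],1).tolist(),np.round(c["world_to_cam"],4).tolist())
E
```

```text
{'clock': 0.0, 'joint_pos': [64.928, 14.858, 88.011, -0.0, 77.235, -11.621], 'joint_vel': [0.014, -0.02, 0.039, -0.04, 0.1, 0.013], 'tau': [-0.001, -43.729, -28.4, 0.072, 0.041, -0.0], 'eef_pos': [0.128, 0.534, 0.21], 'tcp_rot': [-179.898, -0.021, 166.549], 'force': [0.021, -0.345, 0.001], 'moment': [-0.024, -0.037, -0.007], 'opening': 0.999}
top [[429.3, 0.0, 285.1], [0.0, 429.3, 211.2], [0.0, 0.0, 1.0]] [[0.0237, -0.9996, 0.0145, 0.0215], [-0.9876, -0.0257, -0.1551, 0.5363], [0.1554, -0.0106, -0.9878, 0.769], [0.0, 0.0, 0.0, 1.0]]
side [[474.2, 0.0, 285.8], [0.0, 474.2, 217.3], [0.0, 0.0, 1.0]] [[-0.9948, -0.1016, -0.0006, 0.5275], [-0.0766, 0.7536, -0.6529, 0.0506], [0.0668, -0.6495, -0.7575, 0.8795], [0.0, 0.0, 0.0, 1.0]]
```

View pics/top0.png

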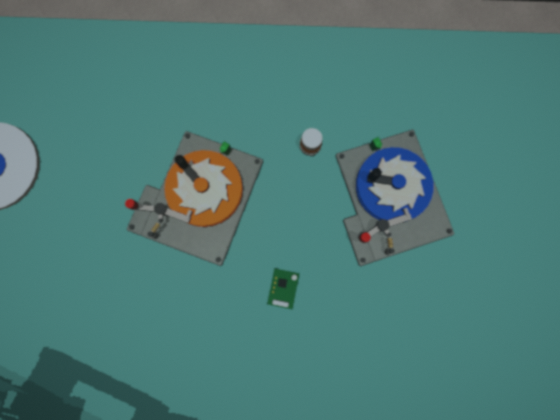

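The orange winder is on the left: hub about (202,186), red pin (131,204), knob (181,160), green pointer (225,148). I'll measure these by colour and view an enlarged crop.

```bash
cat > h.py <<'E'
from rig import arm
import cv2,numpy as np
def ray(c,u,v,z):
    T=c["world_to_cam"];R=T[:3,:3];o=-R.T@T[:3,3];d=R.T@np.linalg.inv(c["mtx"])@[u,v,1.]
    return o+d*(z-o[2])/d[2]
def proj(c,p):
    T=c["world_to_cam"];q=c["mtx"]@(T[:3,:3]@p+T[:3,3]);return q[:2]/q[2]
E
python3 - <<'E'
from h import *
im=cv2.imread("pics/top0.png");c=arm.calibration("top")
x0,y0=115,120
hsv=cv2.cvtColor(im,cv2.COLOR_BGR2HSV).astype(int);H,S,V=[hsv[:,:,i] for i in range(3)]
roi=np.zeros(H.shape,bool);roi[120:270,115:270]=1
def cc(m,name,z):
    n,l,st,ce=cv2.connectedComponentsWithStats((m&roi).astype(np.uint8))
    for i in range(1,n):
        if st[i,4]>15: print(name,st[i].tolist(),np.round(ce[i],1),np.round(ray(c,*ce[i],z),4))
cc(((H<4)|(H>174))&(S>150)&(V>60),"red",.085)
cc((H>50)&(H<72)&(S>150)&(V>50),"green",.048)
cc((V<45),"black",.10)
m=((H>=5)&(H<20)&(S>150)&(V>60)&roi).astype(np.uint8)
cs=max(cv2.findContours(m,0,1)[0],key=cv2.contourArea)
e=cv2.fitEllipse(cv2.convexHull(cs));print(e,ray(c,*e[0],.037))
cv2.imwrite("pics/crop0.png",cv2.resize(im[120:270,115:270],None,fx=4,fy=4,interpolation=2))
E
```

```text
red [126, 200, 9, 8, 59] [130.  203.4] [0.5356 0.3118 0.085 ]
green [221, 142, 8, 10, 55] [224.4 146.9] [0.6562 0.154  0.048 ]
black [176, 156, 13, 13, 101] [181.5 161.9] [0.6103 0.2214 0.1   ]
((204.0123291015625, 187.9888916015625), (74.4483413696289, 75.2262954711914), 35.7294921875) [0.57721424 0.19066395 0.037     ]
```

View pics/crop0.png

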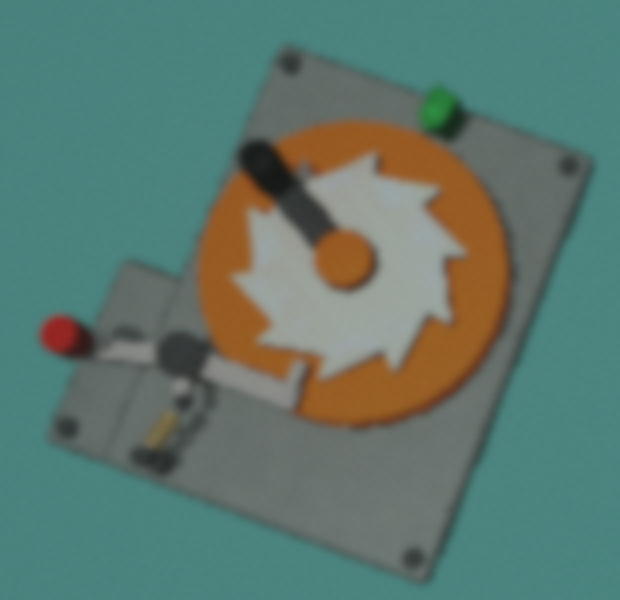

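View pics/side0.png

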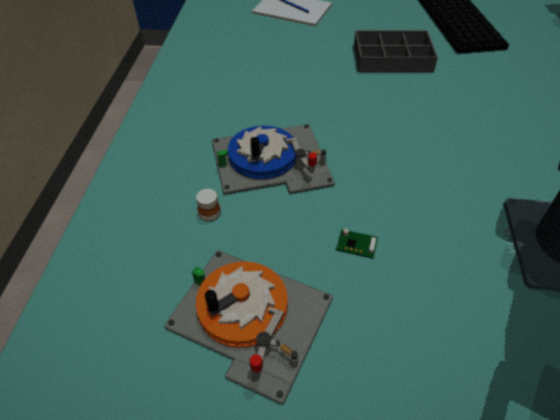

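The crop shows the hub at full-image (201,185), the pin top at (130,203) and the green block at (224,147). The geometry is consistent: hub to pin is 128 mm, as specified, which gives a winder yaw of about -19.7°. The crank starts near 1.09 rad and the pointer is near -0.09 rad. The side view confirms the layout, with nothing between the arm and the pin. I'll move to the outer side of the pin with the jaws shut.

Call:
drive_tool:
  commands:
    - [-1,-0.28,0.1,0,0,0.218,1]
    - [-1,-0.28,0.1,0,0,0.218,1]
    - [-1,-0.28,0.1,0,0,0.218,1]
    - [-1,-0.28,0.1,0,0,0.218,1]
    - [-1,-0.28,0.1,0,0,0.218,1]
    - [-1,-0.28,0.1,0,0,0.218,1]
    - [-1,-0.28,0.1,0,0,0.218,1]
  newtons: 20

```text
clock: 0.8
eef_pos: [0.3558, 0.4069, 0.1848]
tcp_rot: [-179.8, -0.1, 160.1]
force: [-0.3, -0.0, -0.0]
opening: 0.448
```

Call:
drive_tool:
  commands:
    - [-0.67,-0.115,0.1,0,0,0,1]
    - [-0.67,-0.115,0.1,0,0,0,1]
    - [-0.67,-0.115,0.1,0,0,0,1]
    - [-0.67,-0.115,0.1,0,0,0,1]
    - [-0.67,-0.115,0.1,0,0,0,1]
    - [-0.67,-0.115,0.1,0,0,0,1]
    - [-0.67,-0.115,0.1,0,0,0,1]

```text
clock: 1.5
eef_pos: [0.5015, 0.3244, 0.16]
tcp_rot: [-179.9, -0.1, 160.2]
force: [0.3, 0.3, -0.3]
opening: 0.004
```

```bash
python3 - <<'E'
from h import *
c=arm.calibration("wrist");im=arm.camera("wrist");s=arm.observe()
print(s["eef_pos"],s["tcp_rot"],s["opening"])
b=np.array([.577,.1907,0]);a=np.radians(-19.7);R=np.array([[np.cos(a),-np.sin(a),0],[np.sin(a),np.cos(a),0],[0,0,1]])
im=im[:,:,::-1].copy()
cv2.imwrite("pics/w1raw.png",im)
for n,p in dict(pin=(-80,100,85),post=(-68,55,56),sp=(-118,55,49),hub=(0,0,59),hit=(-114,100,60)).items():
    q=proj(c,b+R@np.array(p)/1e3);print(n,q.round())
    if abs(q).max()<2000: cv2.drawMarker(im,tuple(int(t) for t in q),(255,0,255),0,12)
cv2.imwrite("pics/w1.png",im)
E
```

```text
[0.5016973  0.32442365 0.16017447] [-1.79861858e+02 -7.48095100e-02  1.60225591e+02] 0.005447891565919482
pin [277. 255.]
post [231. 253.]
sp [230. 202.]
hub [181. 314.]
hit [277. 209.]
```

View pics/w1.png

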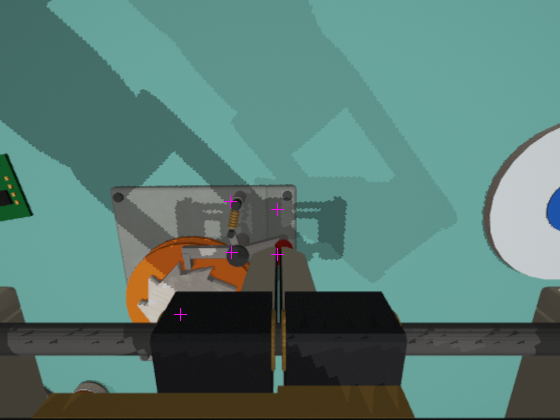

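The overlay agrees with the posts to about 6 px (about 5 mm, towards winder +y). The pin's red rim is visible at (284,243), just in front of the fingers. That's within tolerance for the 35 mm wide push. Lowering, then pushing in steps.

Call:
drive_tool:
  commands:
    - [0,0.01,0.15,0,0,0,1]
    - [0,0.01,0.31,0,0,0,1]
    - [0,0.01,0.31,0,0,0,1]
    - [0,0.01,0.31,0,0,0,1]

```text
clock: 1.95
eef_pos: [0.5013, 0.3274, 0.0831]
tcp_rot: [-179.8, -0.1, 160.3]
force: [-0.2, 0.5, 0.4]
opening: 0.005
```

Call:
drive_tool:
  commands:
    - [-0.03,0,0,0,0,0,1]
    - [-0.06,0,0,0,0,0,1]
    - [-0.08,0,0,0,0,0,1]
    - [-0.1,0,0,0,0,0,1]
    - [-0.11,0,0,0,0,0,1]
    - [-0.11,0,0,0,0,0,1]

```text
clock: 2.55
eef_pos: [0.5277, 0.3178, 0.0831]
tcp_rot: [-179.8, -0.1, 160.3]
force: [-0.2, -0.3, -0.1]
opening: 0.006
```

Call:
drive_tool:
  commands:
    - [-0.01,0,0,0,0,0,1]
    - [-0.02,0,0,0,0,0,1]
    - [-0.03,0,0,0,0,0,1]

```text
clock: 2.85
eef_pos: [0.5348, 0.3152, 0.083]
tcp_rot: [-179.8, -0.1, 160.3]
force: [0.2, 0.3, 0.2]
opening: 0.004
```

Call:
drive_tool:
  commands:
    - [-0.01,0,0,0,0,0,1]
    - [-0.02,0,0,0,0,0,1]
    - [-0.03,0,0,0,0,0,1]

```text
clock: 3.15
eef_pos: [0.5421, 0.3126, 0.0829]
tcp_rot: [-179.8, -0.1, 160.3]
force: [-0.1, 0.2, -0.2]
opening: 0.004
```

```bash
python3 - <<'E'
from h import *
a=arm.camera("side")[230:410,130:370,::-1];b=arm.camera("wrist")[:,:,::-1][130:330,80:400]
a=cv2.resize(a,(400,300),interpolation=2);b=cv2.resize(b,(400,250));b=cv2.copyMakeBorder(b,0,50,0,0,0)
cv2.imwrite("pics/p2.png",np.hstack([a,b]))
E
```

```text
(no output)
```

View pics/p2.png

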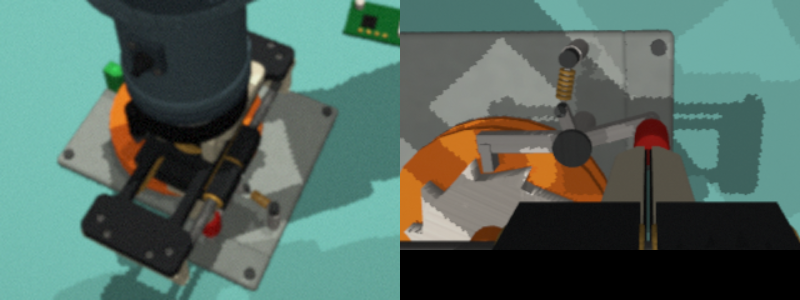

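```bash
python3 - <<'E'
from h import *
c=arm.calibration("wrist");s=arm.observe();print(s["eef_pos"],s["force"])
T=c["world_to_cam"];print("cam",-T[:3,:3].T@T[:3,3],"fwd",T[2,:3])
b=np.array([.577,.1907,0]);a=np.radians(-19.7);R=np.array([[np.cos(a),-np.sin(a),0],[np.sin(a),np.cos(a),0],[0,0,1]])
fr=lambda p:np.round(R.T@(p-b)*1e3,1)
print("cam frame",fr(-T[:3,:3].T@T[:3,3]))
print("post",fr(ray(c,217,248,.056)),"spring",fr(ray(c,216,176,.049)),"redtop edge",fr(ray(c,280,227,.085)),fr(ray(c,280,227,.06)))
t=s["eef_pos"]+[0,0,-.017];print("tip",fr(t),proj(c,t))
for p in[(-80,100,85),(-53,99,85),(-53,99,60),(-80,100,60)]:print(p,proj(c,b+R@np.array(p)/1e3))
E
```

```text
[0.54226726 0.3125294  0.08295253] [0.41614941 0.19971658 0.8520551 ]
cam [0.46477336 0.34138535 0.25678558] fwd [ 0.27893669 -0.10354681 -0.95471063]
cam frame [-156.5  104.   256.8]
post [-65.6  60.4  56. ] spring [-115.5   61.3   49. ] redtop edge [-92.3 104.5  85. ] [-82.9 104.6  60. ]
tip [-73.8 103.   66. ] [277.55558969 243.09261156]
(-80, 100, 85) [272.39506966 246.19489752]
(-53, 99, 85) [271.02390995 285.90780669]
(-53, 99, 60) [271.92634445 266.99473251]
(-80, 100, 60) [273.17656316 231.06026452]
```

```bash
python3 - <<'E'
from h import *
c=arm.calibration("side");s=arm.observe()
for z in(.06,.075,.085):print(z,ray(c,256,362,z),ray(arm.calibration("top"),130,203.4,z))
t=s["eef_pos"]
for d in(-.017,0,.05):print(proj(c,t+[0,0,d]))
print(t)
a=arm.camera("side")[300:400,190:320,::-1];b=arm.camera("wrist")[:,:,::-1][200:300,215:345]
cv2.imwrite("pics/p3.png",np.hstack([cv2.resize(x,(390,300),interpolation=2) for x in(a,b)]))
E
```

```text
0.06 [0.54073544 0.31051135 0.06      ] [0.53985309 0.32075046 0.06      ]
0.075 [0.53907389 0.31698817 0.075     ] [0.53735547 0.31543449 0.075     ]
0.085 [0.53796619 0.32130605 0.085     ] [0.53569038 0.31189051 0.085     ]
[254.50337467 361.47202424]
[253.87553279 356.23112751]
[251.87583434 339.53868728]
[0.54226726 0.3125294  0.08295253]
```

View pics/p3.png

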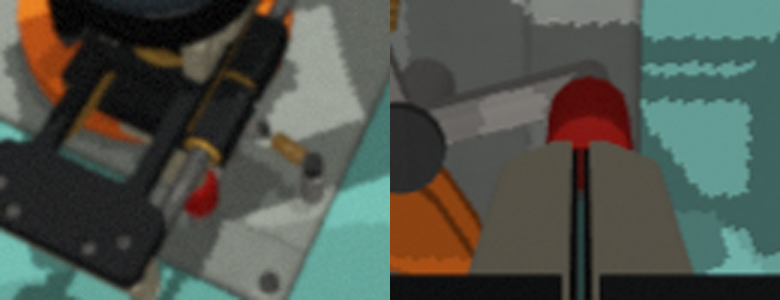

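```bash
python3 - <<'E'
from h import *
def red(im,r):
    h=cv2.cvtColor(im,cv2.COLOR_RGB2HSV).astype(int);m=((h[...,0]<5)|(h[...,0]>173))&(h[...,1]>150)&(h[...,2]>50)
    k=np.zeros_like(m);k[r[0]:r[1],r[2]:r[3]]=1;y,x=np.nonzero(m&k);return len(x),x.min(),x.max(),y.min(),y.max(),x.mean().round(1),y.mean().round(1)
r=(335,385,235,280)
print(red(cv2.imread("pics/side0.png")[:,:,::-1].copy(),r),red(arm.camera("side"),r))
r=(190,230,110,160)
im=arm.camera("top");print(red(cv2.imread("pics/top0.png")[:,:,::-1].copy(),r));cv2.imwrite("pics/top3.png",cv2.resize(im[120:270,75:265,::-1],None,fx=4,fy=4,interpolation=2))
try:print(red(im,r))
except Exception as e:print(e)
E
```

```text
(176, np.int64(250), np.int64(261), np.int64(354), np.int64(372), np.float64(255.7), np.float64(362.8)) (90, np.int64(252), np.int64(262), np.int64(358), np.int64(371), np.float64(257.6), np.float64(365.6))
(59, np.int64(126), np.int64(134), np.int64(200), np.int64(207), np.float64(130.0), np.float64(203.4))
zero-size array to reduction operation minimum which has no identity
```

View pics/top3.png

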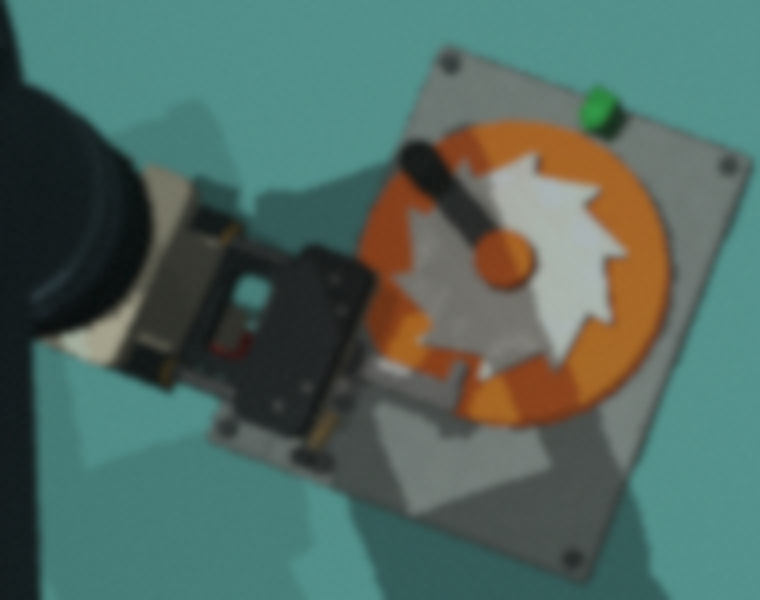

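The pin hasn't moved: its side-view outline is unchanged and the pawl's nose is still on the wheel. There's no contact force either, so the tips apparently passed over or short of the cap. I'll lift, back off, and come back lower. Tips at 53 mm still clear the 48 mm lever.

Call:
drive_tool:
  commands:
    - [0,0,-0.12,0,0,0,1]
    - [0,0,-0.12,0,0,0,1]
    - [0.17,0,-0.12,0,0,0,1]
    - [0.17,0,-0.12,0,0,0,1]
    - [0.17,0,0.05,0,0,0,1]
    - [0.17,0,0.05,0,0,0,1]
    - [0.17,0,0.05,0,0,0,1]

```text
clock: 4.15
eef_pos: [0.501, 0.3266, 0.0699]
tcp_rot: [-179.7, -0.3, 160.3]
force: [-0.0, 0.7, -0.7]
opening: 0.003
```

Call:
drive_tool:
  commands:
    - [-0.03,0,0,0,0,0,1]
    - [-0.05,0,0,0,0,0,1]
    - [-0.07,0,0,0,0,0,1]
    - [-0.09,0,0,0,0,0,1]
    - [-0.09,0,0,0,0,0,1]

```text
clock: 4.65
eef_pos: [0.5225, 0.3193, 0.0703]
tcp_rot: [-179.8, -0.3, 160.2]
force: [-3.9, 2.1, 2.4]
opening: 0.005
```

Call:
drive_tool:
  commands:
    - [-0.012,0,0,0,0,0,1]
    - [-0.024,0,0,0,0,0,1]

```text
clock: 4.85
eef_pos: [0.5272, 0.3189, 0.0705]
tcp_rot: [-179.9, -0.4, 160.2]
force: [-2.3, 7.2, 1.1]
opening: 0.006
```

Call:
drive_tool:
  commands:
    - [-0.012,0,0,0,0,0,1]
    - [-0.024,0,0,0,0,0,1]

```text
clock: 5.05
eef_pos: [0.5324, 0.3178, 0.0705]
tcp_rot: [-179.9, -0.5, 160.3]
force: [-1.7, 2.8, 1.1]
opening: 0.006
```

```bash
python3 - <<'E'
from h import *
s=arm.observe();print(s["eef_pos"],s["force"],s["moment"])
a=arm.camera("side")[300:400,190:320,::-1];b=arm.camera("wrist")[:,:,::-1][180:300,175:331]
cv2.imwrite("pics/p4.png",np.hstack([cv2.resize(x,(390,300),interpolation=2) for x in(a,b)]))
E
```

```text
[0.53235427 0.31782904 0.07045534] [-1.71909514  2.83493787  1.13024626] [0.49758179 0.29581692 0.05133825]
```

View pics/p4.png

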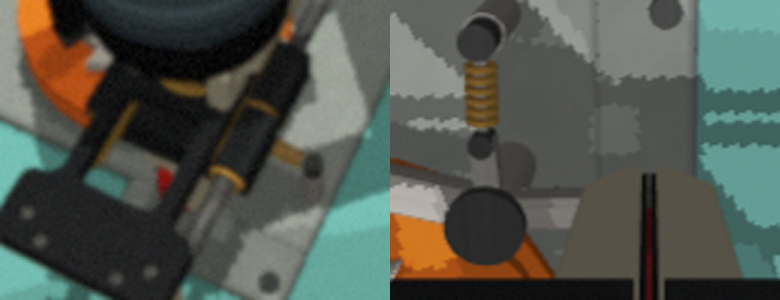

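The pin (red, seen through the finger gap at (650,230)) is now ahead of the fingers. The lever has swung to about half way. Continuing past centre.

Call:
drive_tool:
  commands:
    - [-0.015,0,0,0,0,0,1]
    - [-0.03,0,0,0,0,0,1]
    - [-0.042,0,0,0,0,0,1]

```text
clock: 5.45
eef_pos: [0.5438, 0.3127, 0.0704]
tcp_rot: [-179.9, -0.3, 160.2]
force: [0.6, 0.0, -0.1]
opening: 0.01
```

Force dropped to zero at full travel, so it has snapped over. Backing off, rising, and moving to a viewpoint beyond the winder to look at the pawl, knob and pointer together.

Call:
drive_tool:
  commands:
    - [0.04,0,0,0,0,0,1]
    - [0.06,0,-0.15,0,0,0,1]
    - [0.06,0,-0.4,0,0,0,0.45]
    - [0.0,0,-0.56,0,0,0,0.45]
    - [-0.77,-0.37,-0.56,0,0,0,0.45]
    - [-0.77,-0.37,-0.56,0,0,0,0.45]
    - [-0.77,-0.37,-0.56,0,0,0,0.45]
    - [-0.77,-0.37,-0.56,0,0,0,0.45]
    - [-0.77,-0.37,-0.56,0,0,0,0.45]
    - [-0.77,-0.37,-0.56,0,0,0,0.45]
    - [-0.77,-0.37,-0.56,0,0,0,0.45]
    - [-0.77,-0.37,-0.56,0,0,0,0.45]

```text
clock: 6.65
eef_pos: [0.6932, 0.1625, 0.2097]
tcp_rot: [-179.9, -0.4, 160.3]
force: [-0.8, -0.5, 0.3]
opening: 0.551
```

```bash
python3 - <<'E'
from h import *
c=arm.calibration("wrist");im=arm.camera("wrist")[:,:,::-1].copy();s=arm.observe();print(s["eef_pos"],s["opening"])
np.savez("w5.npz",mtx=c["mtx"],w=c["world_to_cam"])
cv2.imwrite("pics/w5raw.png",im);cv2.imwrite("pics/w5.png",cv2.resize(im,(800,600),interpolation=2))
E
```

```text
[0.69330466 0.1625971  0.20984029] 0.5503056889917284
```

View pics/w5.png

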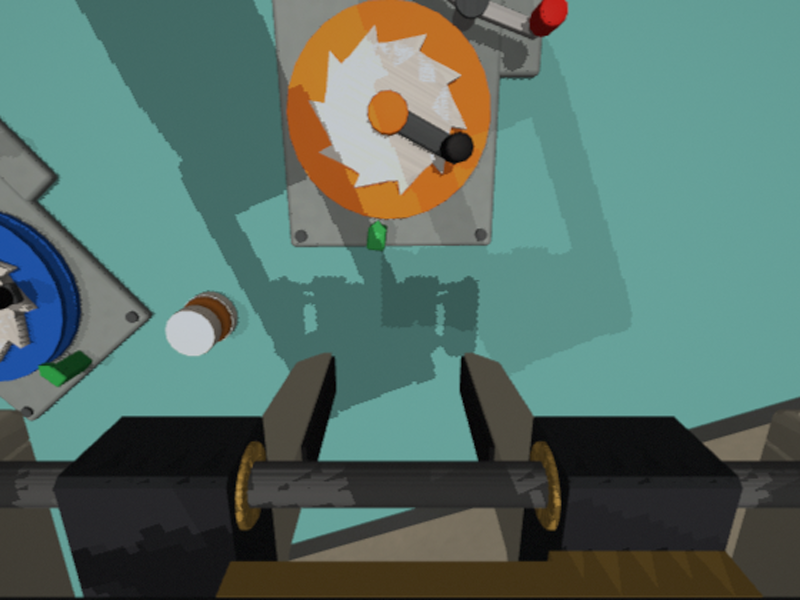

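The pawl is off: the red pin at (548,15) has swung to the winder +x side. Knob top at (457,147), hub (386,112), green pointer (376,236). Measuring these now.

```bash
python3 - <<'E'
from h import *
z=np.load("w5.npz");c={"mtx":z["mtx"],"world_to_cam":z["w"]}
im=cv2.imread("pics/w5raw.png");hsv=cv2.cvtColor(im,cv2.COLOR_BGR2HSV).astype(int);H,S,V=[hsv[...,i] for i in range(3)]
def roi(m,r):
    k=np.zeros_like(m);k[r[0]:r[1],r[2]:r[3]]=1;return (m&k).astype(np.uint8)
m=roi((H>=5)&(H<20)&(S>150),(0,160,195,350))
e=cv2.fitEllipse(cv2.convexHull(max(cv2.findContours(m,0,1)[0],key=cv2.contourArea)));C=ray(c,*e[0],.037);print("flange",e,C)
g=roi((H>50)&(H<75)&(S>150),(145,185,245,285))
y,x=np.nonzero(g);print("green",len(x),x.mean(),y.mean(),x.min(),x.max(),y.min(),y.max(),"V",np.percentile(V[g>0],[10,50,90]))
b=np.zeros_like(C)
for t in(0,60,90,110):
    y,x=np.nonzero((g>0)&(V>t)); 
    if len(x)>10:
        P=ray(c,x.mean(),y.mean(),.048);d=P-C;print(t,len(x),P,np.hypot(*d[:2]),np.degrees(np.arctan2(d[1],d[0])))
for r in range(152,178):
    print(r,"".join(f"{im[r,k,1]:4d}" for k in range(252,276)))
k=roi(V<40,(85,120,300,340))
cs=max(cv2.findContours(k,0,1)[0],key=cv2.contourArea);print("knob",cv2.minEnclosingCircle(cs),cv2.boundingRect(cs))
P=ray(c,457*.7,147*.7,.1);d=P-C;print(P,np.hypot(*d[:2]),np.degrees(np.arctan2(d[1],d[0])))
r=roi(((H<5)|(H>173))&(S>150)&(V>60),(0,40,360,400));y,x=np.nonzero(r);P=ray(c,x.mean(),y.mean(),.075);d=P-C;print("pin",P,np.hypot(*d[:2]),np.degrees(np.arctan2(d[1],d[0])))
E
```

```text
flange ((271.6215515136719, 75.83853912353516), (142.06466674804688, 153.6038360595703), 178.79847717285156) [0.57823109 0.19634341 0.037     ]
green 207 263.21256038647346 165.51207729468598 257 269 155 174 V [100. 111. 161.]
0 207 [0.66059316 0.15703537 0.048     ] 0.09126134657033214 -25.513227427794902
60 207 [0.66059316 0.15703537 0.048     ] 0.09126134657033214 -25.513227427794902
90 201 [0.66053231 0.15708828 0.048     ] 0.09118363739856912 -25.49969376203365
110 106 [0.65830514 0.16004011 0.048     ] 0.08791918540551324 -24.38818713694238
152   92  92  92  91  91  92  91  93 112 117  94  95  88  91 103 107 114 121 123 121 120 118 113 106
153   93  92  93  94  92  93 110 131 134 122 109 129 122 103  92 112 116  93  93  91 118 134 121  95
154   93  92  91  93  93  93 114 138 138 135 133 141 135 119 129 128 122 116 115 114 121 126 128 130
155   92  92  93  92  93  92  97 119 138 124 105 136 156 138 122 138 130 123 123 123 122 123 123 132
156   93  92  92  93  93  91  92 100 107 107 127 156 161 148 121 115 124 122 122 122 123 123 122 129
157   92  92  92  93  93  92  88  75  98 1
[... 1612 characters left out ...]
03 104 103 104 104 103 103 103 100 117 147 157 151 142 148 156
174  108 108 108 108 109  99  88  87  89  89  94  94  93  93  96  94 101 128 146 148 147 145 146 148
175  108 108 108 108 108 107 104 103 104 104  99  88  89  89  83  80 108 142 145 145 145 145 145 145
176  108 107 108 108 108 109 108 108 108 109 107 104 105 105  98  86 116 144 145 145 145 145 145 144
177  108 109 108 109 108 109 109 108 107 108 108 108 108 107 107 100 117 145 144 145 145 145 144 145
knob ((317.11236572265625, 102.26966094970703), 13.003376007080078) (305, 93, 26, 21)
[0.61940749 0.22719949 0.1       ] 0.0514547754857192 36.84654580539494
pin [0.566279   0.30451442 0.075     ] 0.1088293217218511 96.30518083670754
```

Measured: knob bearing about 37° world, 51 mm from the hub (should be 50); pointer bearing about -25.5° in both the wrist and top views. Travel is therefore about 1.09 rad, inside the stated range. I'll go above the knob and turn the jaws tangential.

Call:
drive_tool:
  commands:
    - [0.368,0.139,0,0,0,-0.3,0.45]
    - [0.368,0.139,0,0,0,-0.6,0.45]
    - [0.368,0.139,0,0,0,-0.9,0.45]
    - [0.368,0.139,0,0,0,-0.99,0.45]
    - [0.368,0.139,0,0,0,-0.99,0.45]

```text
clock: 7.2
eef_pos: [0.6169, 0.2282, 0.2112]
tcp_rot: [179.9, -0.3, -171.1]
force: [-0.3, 0.3, 0.2]
opening: 0.549
```

Call:
drive_tool:
  commands:
    - [0,0,0,0,0,-0.3,0.45]
    - [0,0,0.1,0,0,-0.6,0.45]
    - [0,0,0.2,0,0,-0.9,0.45]
    - [0,0,0.24,0,0,-0.99,0.45]
    - [0,0,0.24,0,0,-0.99,0.45]

```text
clock: 7.7
eef_pos: [0.6149, 0.2285, 0.1492]
tcp_rot: [179.7, -0.5, -142.8]
force: [-1.2, 0.1, -0.2]
opening: 0.553
```

```bash
python3 - <<'E'
from h import *
s=arm.observe();print({k:np.round(s[k],4).tolist() for k in("eef_pos","tcp_rot","joint_pos","opening","clock")})
c=arm.calibration("wrist");im=arm.camera("wrist")[:,:,::-1]
print(proj(c,np.array([.6185,.2262,.1])))
cv2.imwrite("pics/w6.png",im)
E
```

```text
{'eef_pos': [0.6149, 0.2285, 0.1492], 'tcp_rot': [179.6663, -0.4676, -142.7622], 'joint_pos': [10.6084, 28.414, 76.5766, 0.0916, 75.577, -116.6514], 'opening': 0.5533, 'clock': 7.7}
[273.02793751 228.62039903]
```

View pics/w6.png

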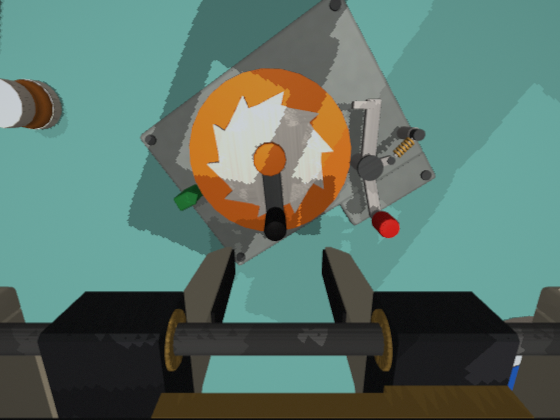

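The knob top at (275,232) lies between the jaws, the pawl is clear of the wheel, and the red pin is at (385,224). Lowering onto the knob and closing gently.

Call:
drive_tool:
  commands:
    - [-0.01,-0.01,0.1,0,0,0,0.45]
    - [-0.01,-0.01,0.2,0,0,0,0.45]
    - [-0.01,-0.01,0.285,0,0,0,0.45]
    - [-0.01,-0.01,0.285,0,0,0,0.45]
    - [-0.01,-0.01,0.285,0,0,0,0.45]

```text
clock: 8.25
eef_pos: [0.6193, 0.2284, 0.0806]
tcp_rot: [179.8, -0.3, -142.9]
force: [0.3, -0.6, 0.3]
opening: 0.548
```

Call:
drive_tool:
  commands:
    - [0,0,0,0,0,0,0.75]
    - [0,0,0,0,0,0,0.85]
    - [0,0,0,0,0,0,1]
    - [0,0,0,0,0,0,1]
    - [0,0,0,0,0,0,1]
  newtons: 12

```text
clock: 8.75
eef_pos: [0.6194, 0.2286, 0.081]
tcp_rot: [179.8, -0.2, -142.9]
force: [0.5, 0.8, 1.8]
opening: 0.188
```

Opening 0.188 (17.5 mm) means the 18 mm knob is held. Turning clockwise along the arc at about 0.5 rad/s.

Call:
drive_tool:
  commands:
    - [0.0003,-0.01,0,0,0,0.1,1]
    - [0.001,-0.02,0,0,0,0.2,1]
    - [0.0022,-0.03,0,0,0,0.3,1]
    - [0.004,-0.04,0,0,0,0.4,1]
    - [0.006,-0.0495,0,0,0,0.5,1]
    - [0.009,-0.059,0,0,0,0.6,1]
    - [0.012,-0.0686,0,0,0,0.7,1]
    - [0.016,-0.078,0,0,0,0.8,1]
    - [0.02,-0.087,0,0,0,0.9,1]
    - [0.0245,-0.096,0,0,0,1,1]

```text
clock: 9.75
eef_pos: [0.6309, 0.2067, 0.0811]
tcp_rot: [179.8, -0.1, -171.7]
force: [4.3, 3.4, -3.0]
opening: 0.187
```

Call:
drive_tool:
  commands:
    - [-0.001,-0.01,0,0,0,0.1,1]
    - [-0.002,-0.02,0,0,0,0.2,1]
    - [-0.002,-0.03,0,0,0,0.3,1]
    - [-0.0015,-0.04,0,0,0,0.4,1]
    - [0,-0.0495,0,0,0,0.5,1]
    - [0.0025,-0.059,0,0,0,0.6,1]
    - [0.005,-0.0686,0,0,0,0.7,1]
    - [0.0085,-0.078,0,0,0,0.8,1]
    - [0.0125,-0.0875,0,0,0,0.9,1]
    - [0.0165,-0.097,0,0,0,1,1]

```text
clock: 10.75
eef_pos: [0.6308, 0.1821, 0.081]
tcp_rot: [179.9, -0.1, 159.6]
force: [1.4, 1.1, -0.7]
opening: 0.188
```

```bash
python3 - <<'E'
from h import *
s=arm.observe();print(s["force"])
c=arm.calibration("wrist");im=arm.camera("wrist")[:,:,::-1].copy()
np.savez("w7.npz",mtx=c["mtx"],w=c["world_to_cam"]);cv2.imwrite("pics/w7raw.png",im)
cv2.imwrite("pics/w7.png",cv2.resize(im[20:300,100:450],(750,600),interpolation=2))
E
```

```text
[ 1.43716614  1.10905301 -0.69495143]
```

View pics/w7.png

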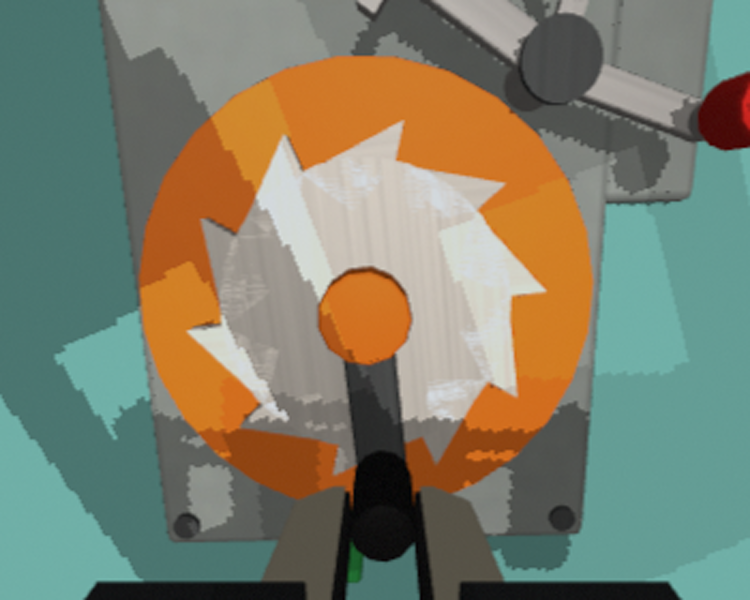

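The crank is nearly aligned; the pointer's green shows at (357,565), just beyond it on the clockwise side. By arm pose the bearing is -16.7°, leaving about 0.15 rad. Finishing the turn, then releasing and rising for a check.

Call:
drive_tool:
  commands:
    - [-0.0003,-0.01,0,0,0,0.1,1]
    - [-0.0003,-0.02,0,0,0,0.2,1]
    - [0.0002,-0.03,0,0,0,0.3,1]
    - [0.0002,-0.03,0,0,0,0.3,1]
    - [0.0002,-0.03,0,0,0,0.3,1]

```text
clock: 11.3
eef_pos: [0.6282, 0.1744, 0.081]
tcp_rot: [179.9, -0.1, 150.9]
force: [1.3, -2.3, -0.1]
opening: 0.183
```

Call:
drive_tool:
  commands:
    - [0,0,0,0,0,0,0.7]
    - [0,0,0,0,0,0,0.5]
    - [0,0,0,0,0,0,0.5]
    - [0,0,-0.15,0,0,0,0.5]
    - [0,0,-0.3,0,0,0,0.5]
    - [-0.26,0,-0.5,0,0,0,0.5]
    - [-0.26,0,-0.5,0,0,0,0.5]
    - [-0.26,0,-0.5,0,0,0,0.5]
    - [-0.26,0,-0.5,0,0,0,0.5]

```text
clock: 12.2
eef_pos: [0.6849, 0.1424, 0.2055]
tcp_rot: [179.9, -0.2, 150.9]
force: [-0.1, 0.8, -1.1]
opening: 0.501
```

```bash
python3 - <<'E'
from h import *
s=arm.observe();print(s["eef_pos"],s["tcp_rot"],s["clock"])
c=arm.calibration("wrist");im=arm.camera("wrist")[:,:,::-1].copy();cv2.imwrite("pics/w8raw.png",im)
np.savez("w8.npz",mtx=c["mtx"],w=c["world_to_cam"])
hsv=cv2.cvtColor(im,cv2.COLOR_BGR2HSV).astype(int);H,S,V=[hsv[...,i] for i in range(3)]
m=((H>=5)&(H<20)&(S>150)).astype(np.uint8);m[:,:150]=0;m[:,400:]=0;m[240:]=0
e=cv2.fitEllipse(cv2.convexHull(max(cv2.findContours(m,0,1)[0],key=cv2.contourArea)));C=ray(c,*e[0],.037);print("flange",e,C)
g=((H>50)&(H<75)&(S>150));k=np.zeros_like(g);u,v=proj(c,C+85e-3*np.array([np.cos(-.445),np.sin(-.445),0])).astype(int);print(u,v)
k[v-25:v+25,u-25:u+25]=1;y,x=np.nonzero(g&k);P=ray(c,x.mean(),y.mean(),.048);d=P-C;print("green",len(x),x.mean(),y.mean(),P,np.hypot(*d[:2]),np.degrees(np.arctan2(d[1],d[0])))
cv2.imwrite("pics/w8.png",cv2.resize(im[:240,150:430],(700,600),interpolation=2))
E
```

```text
[0.68489288 0.14244246 0.20545115] [ 1.79926895e+02 -1.57323718e-01  1.50878318e+02] 12.2
flange ((273.4880065917969, 74.63167572021484), (144.02967834472656, 156.1903839111328), 179.25404357910156) [0.57839373 0.19709571 0.037     ]
278 158
green 210 278.27142857142854 166.27619047619046 [0.66069193 0.156888   0.048     ] 0.09159504993813146 -26.038342290777006
```

View pics/w8.png

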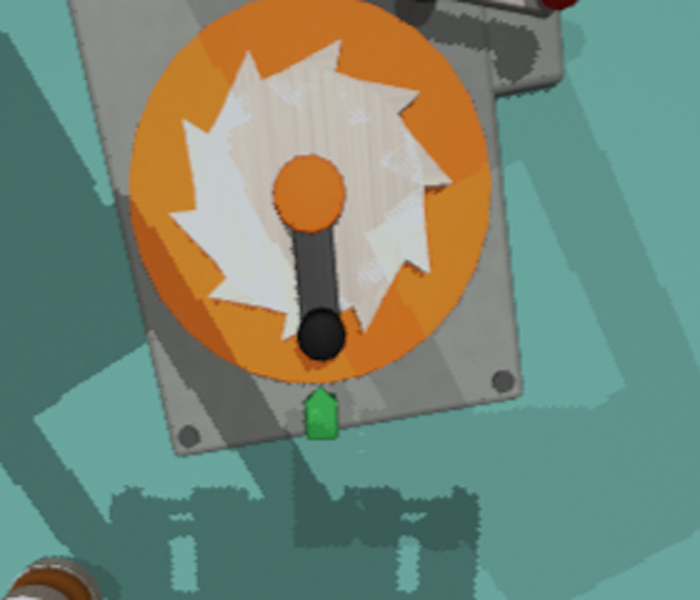

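Crank and pointer look in line: hub (309,192), knob (321,333), green tip (319,388), block centre (321,414). Checking the bearings numerically.

```bash
python3 - <<'E'
from h import *
z=np.load("w8.npz");c={"mtx":z["mtx"],"world_to_cam":z["w"]}
T=c["world_to_cam"];print("cam",-T[:3,:3].T@T[:3,3])
C=np.array([.5784,.1971,0])
im=cv2.imread("pics/w8raw.png");m=(im.max(2)<38).astype(np.uint8);m[:120]=0;m[150:]=0;m[:,:260]=0;m[:,300:]=0
cs=max(cv2.findContours(m,0,1)[0],key=cv2.contourArea);k=cv2.minEnclosingCircle(cs);print(k,cv2.boundingRect(cs))
def b(n,u,v,z):
    d=ray(c,u,v,z)-C;print(n,np.hypot(*d[:2]).round(4),np.degrees(np.arctan2(d[1],d[0])).round(2))
b("knob circ",*k[0],.1);b("knob eye",278.4,133.2,.1);b("tip",277.7,155.5,.048)
b("blk",278.3,166.3,.048)
for h in(.059,.062,.066):print(h,ray(c,150+309/2.5,192/2.5,h))
E
```

```text
cam [0.61283275 0.18296741 0.37930038]
((277.82257080078125, 133.0806427001953), 10.313224792480469) (269, 123, 19, 21)
knob circ 0.054 -24.43
knob eye 0.0542 -23.91
tip 0.0801 -26.04
blk 0.0916 -26.02
0.059 [0.58231732 0.19534907 0.059     ]
0.062 [0.58260313 0.1952331  0.062     ]
0.066 [0.58298422 0.19507848 0.066     ]
```

The pointer bears -26.1° and the knob -24.2 to -24.5° (camera and arm agree), so the crank is about 1.7° short. It's a cheap fix: regrip and ease about 1.5 mm further.

Call:
drive_tool:
  commands:
    - [0.1,0,0,0,0,0,0.5]
    - [0.26,0.0015,0.1,0,0,0,0.5]
    - [0.26,0.0015,0.2,0,0,0,0.5]
    - [0.26,0.0015,0.35,0,0,0,0.5]
    - [0.26,0.0015,0.498,0,0,0,0.5]
    - [0.26,0.0015,0.498,0,0,0,0.5]
    - [0.26,0.0015,0.498,0,0,0,0.5]

```text
clock: 12.95
eef_pos: [0.6252, 0.1756, 0.0796]
tcp_rot: [-179.9, -0.4, 151.0]
force: [-1.0, -0.1, 0.8]
opening: 0.499
```

Call:
drive_tool:
  commands:
    - [0,0,0,0,0,0,0.75]
    - [0,0,0,0,0,0,1]
    - [0,0,0,0,0,0,1]
    - [0,0,0,0,0,0,1]
  newtons: 12

```text
clock: 13.35
eef_pos: [0.6258, 0.1757, 0.0807]
tcp_rot: [-180.0, -0.3, 151.0]
force: [0.1, -0.0, 0.5]
opening: 0.203
```

Call:
drive_tool:
  commands:
    - [0,-0.003,0,0,0,0.03,1]
    - [0,-0.006,0,0,0,0.06,1]
    - [0,-0.006,0,0,0,0.06,1]
    - [0,-0.006,0,0,0,0.06,1]

```text
clock: 13.75
eef_pos: [0.6251, 0.1744, 0.0806]
tcp_rot: [-180.0, -0.3, 149.2]
force: [0.8, 1.1, -2.0]
opening: 0.186
```

Call:
drive_tool:
  commands:
    - [0,0,0,0,0,0,0.7]
    - [0,0,0,0,0,0,0.5]
    - [0,0,0,0,0,0,0.5]
    - [0,0,-0.15,0,0,0,0.5]
    - [0,0,-0.3,0,0,0,0.5]
    - [-0.26,0,-0.5,0,0,0,0.5]
    - [-0.26,0,-0.5,0,0,0,0.5]
    - [-0.26,0,-0.5,0,0,0,0.5]
    - [-0.26,0,-0.5,0,0,0,0.5]

```text
clock: 14.65
eef_pos: [0.6815, 0.1406, 0.2049]
tcp_rot: [-180.0, -0.4, 149.2]
force: [-0.2, -0.3, -0.6]
opening: 0.501
```

```bash
python3 - <<'E'
from h import *
c=arm.calibration("wrist");im=arm.camera("wrist")[:,:,::-1].copy();cv2.imwrite("pics/w9raw.png",im);print(arm.observe()["clock"],arm.observe()["eef_pos"])
hsv=cv2.cvtColor(im,cv2.COLOR_BGR2HSV).astype(int);H,S,V=[hsv[...,i] for i in range(3)]
def cen(m,u,v,r):
    k=np.zeros(m.shape,np.uint8);k[v-r:v+r,u-r:u+r]=m[v-r:v+r,u-r:u+r]
    return cv2.minEnclosingCircle(max(cv2.findContours(k,0,1)[0],key=cv2.contourArea)),np.argwhere(k).mean(0)[::-1]
def near(p): return [int(t) for t in proj(c,np.array(p))]
kn=cen(im.max(2)<38,*near([.6277,.1745,.1]),16);gr=cen((H>50)&(H<75)&(S>150),*near([.66,.157,.048]),22);hu=cen((H>=5)&(H<20)&(S>150),*near([.5823,.1953,.059]),22)
print(kn,gr,hu)
Ch=ray(c,*hu[0][0],.060)
for n,q,z in(("knob",kn[0][0],.1),("green",gr[1],.048)):
    d=ray(c,*q,z)-Ch;print(n,np.hypot(*d[:2]),np.degrees(np.arctan2(d[1],d[0])))
def diff(n):
    a=cv2.imread(f"pics/{n}0.png");b=arm.camera(n)[:,:,::-1];return a,b
a,b=diff("side");d=np.abs(a.astype(int)-b).max(2)
for nm,(x0,x1,y0,y1) in dict(blue=(210,335,122,195),jar=(190,225,185,222),board=(333,382,226,262)).items():print(nm,(d[y0:y1,x0:x1]>60).mean().round(3))
E
```

```text
14.7 [0.68049038 0.14105577 0.20401062]
(((278.5, 136.0), 10.30786418914795), array([278.43894389, 136.05940594])) (((281.0, 168.05262756347656), 10.249757766723633), array([280.74761905, 168.45238095])) (((273.6428527832031, 80.5), 15.55940055847168), array([273.34017595,  80.54398827]))
knob 0.04903671473389937 -25.3588194742417
green 0.08633640663016048 -26.082025776870747
blue 0.001
jar 0.0
board 0.0
```

The crank is now within about 0.7° of the pointer, and the blue winder, jar and board are unchanged in the side view. Handing in.

```bash
python3 -c "
from rig import arm
print(arm.sign_off())"
```

```text
the job is handed in; nothing more can be done
None
```

The orange winder's pawl is off the ratchet, its crank is at the green pointer, and the knob is released. I handed in at about 15 s.

- **Pawl:** The first push did not move the pin: there was no contact force and the camera views were unchanged. I repeated it with the fingers 13 mm lower and the pawl snapped over. The later wrist pictures show it off the wheel.
- **Drum:** I turned it clockwise about 1.1 rad at roughly 0.5 rad/s. After letting go, the crank measured about 1.7° short, so I took the knob again, eased it about 1.5 mm further and let go.
- **Last checks:** The knob bears -25.4° and the pointer -26.1°, so about 0.7° apart. The knob measured 49 mm from the hub, against 50 mm given. The blue winder, flux jar and circuit board look unchanged in the side view, and the gripper is clear of everything.
- **Disagreements:** The drum axis came out about 4 mm different when measured from the flange outline and from the hub. I used the hub because it gave the right knob radius. I never confirmed why the first push missed; the fingertips seem to sit higher than their stated 17 mm ahead of the tool point.

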